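# Reset the tripped washer, then hold the inching key turned

## Task

The washer has tripped and its drum must be inched from the bench control station. First twist the bar-handled reset selector clockwise to its stop and let it spring back; then take the T-handled key from the key block, work it fully home in the station's lock, wiggling it past the sticky pins, turn it a quarter clockwise to its stop and finish still holding it there: let go, it springs back. Leave the other keys, the emergency stop and everything else alone.

Things in the scene. Friction and masses are not known exactly. Their poses are not given: they have to be found in the camera images.
- selector (a joint): turn of the reset selector, rad: 0 at rest, grows clockwise seen from above, stop at 1.05; a spring always pulls it back to 0 (0.06 N m at rest, 0.15 N m at the stop)
- selector_grip (a point): point on the selector's axis, inside its black bar handle, front left on the station. Bar: 40 mm long along this frame's x, 14 mm thick along y, 27 mm high; frame turns with it, z up. The point is 9 mm below the bar's top, 29 mm above the station's face and 23 mm above the steel bezel (42 mm across) under the bar
- lock_face (a point): keyhole centre on the top of the lock, a square steel plate 42 mm wide, front middle of the station, 4 mm proud of its face. z up; fixed to the station, does not turn with the plug. Keyhole: slot 20 mm long along y, 7 mm wide along x, widened to 10.5 mm square at the centre. Plate 6 mm thick: the key cannot turn until its bit is through it, its collar less than 2 mm above the face
- lock_pins (a point): point on the lock's axis 15 mm below lock_face in the turning plug, same frame as lock_face. Two pairs of sticky pins pinch the bit from both sides at 13 and 17.5 mm depth: they hold it against a straight push of 25 N (about 50 N to force them), but stay where they are pushed: pressed down with 10 to 15 N and twisted to and fro by 0.09 rad (the keyhole allows 0.11), it sinks about 0.5 mm a twist
- plug (a joint): turn of the lock's plug, rad: 0 at rest (in line with the keyhole), grows clockwise seen from above, stop at 1.5, a quarter turn; a spring always pulls it back to 0 (0.06 N m at rest, 0.15 N m at the stop). The key has 0.1 rad of play in it either way, so it must be turned a little farther than the plug
- key_t: T-handled steel key, about 100 g, upright in one of the key block's three holes. Origin: underside centre of its round collar (26 mm across, 4 mm thick), which rests on the block; z up. Stem 14 mm wide up to 20 mm above the origin, then the T's bar: 42 mm long along y, 10 mm thick along x, from 20 to 38 mm. Lift it straight up and out. Fully home: origin at lock_face
- key_tip (a point): lower end of the T key, 23 mm below its origin, axes as the key's. Below the collar: round shank 9 mm across down to 8 mm, then the flat bit, 18 mm wide along y, 5 mm thick along x, its last 4 mm tapering to 12.4 mm wide, the last 1.7 mm also to 1.5 mm thick. Same after a half turn: it fits the lock either way round
- keyblock: fixed black plastic block, 56 mm along x, 176 mm along y, 45 mm high, with three holes (21 mm wide, 32 mm deep) along y, 56 mm apart, a key upright in each, turned up to 20 degrees from square; origin: centre of its underside
- key_round: another key in the block, with a round disc bow 36 mm across and 10 mm thick, 39 mm high above the block; leave it; origin: its collar's underside
- key_flat: another key in the block, with a plain narrow upright bow 22 mm wide, 10 mm thick, 40 mm high above the block; leave it; origin: its collar's underside
- station: the washer's control station, fixed: a white box, 220 mm along its x, 360 mm along its y, 85 mm high, teal face on top; origin: centre of its underside. Along the back of the face: a round gauge (top 101 mm above the table), three rocker switches, a round dial (top 107 mm)
- estop (a joint): travel of the emergency stop, m: 0 at rest, grows as it is pressed; leave it
- estop_top (a point): top centre of the emergency stop, a mushroom button 38 mm across, front right on the station, 105 mm from the lock; leave it
- iron: steam iron on a rubber rest at the right side, about 250 mm long, 125 mm high; leave it; origin on its underside
- threadcone: cone of thread, 68 mm across, 112 mm high, behind the key block; leave it; origin: centre of its underside
- spotbottle: bottle of spot cleaner, 60 mm across, 160 mm high, at the back left; leave it; origin: centre of its underside
- brush: garment brush, 190 by 45 mm, 42 mm high, near the robot on the left; leave it; origin: centre of its underside
- dish: steel dish, 90 mm across, 35 mm high, near the robot on the right; leave it; origin: centre of its underside
- clipdrum: flanged reel, 90 mm across, 45 mm high, near the robot at the far right; leave it; origin: centre of its underside

How it is judged:
On the way, in this order (a step that is already met when the one before it is completed fails the run):
1. the reset selector is twisted clockwise to its stop (value of joint selector above 0.95 rad), for 0.1 s.
2. the reset selector has been let go and has sprung back (value of joint selector below 0.1 rad and contact force between the fingers and selector below 0.3 N), for 0.2 s.
3. the T-handled key is fully home in the lock, not yet turned (z of key_t in the frame of lock_face between -0.003 and 0.003 m and horizontal distance between key_t and lock_face below 0.003 m and angle between key_t's own z axis and vertical below 0.12 rad and value of joint plug below 0.5 rad), for 0.1 s.
4. the key, fully home, is turned a quarter turn clockwise to the stop (z of key_t in the frame of lock_face between -0.003 and 0.003 m and horizontal distance between key_t and lock_face below 0.003 m and angle between key_t's own z axis and vertical below 0.12 rad and value of joint plug above 1.3 rad), for 0.3 s.
At the end, for the whole second after the job is handed in: Fingers still grip the T key (over 2 N); it is fully home in the lock (3 mm, upright to 0.12 rad), at rest; the plug is turned 1.3 rad or more; the selector is back within 0.1 rad; emergency stop not pressed; other keys and loose things within 30 mm of their start (all of step 4 and contact force between the fingers and key_t above 2 N and value of joint selector below 0.1 rad and value of joint estop below 0.003 m and linear speed of key_t below 0.02 m/s and distance of each of key_round, key_flat, iron, threadcone, spotbottle, brush, dish, clipdrum from where it was at the start of the episode below 0.03 m); the arm keeps its last pose, push and grip.
It fails at once if the emergency stop is pressed (value of joint estop above 0.004 m).
It fails at once if another key or a thing standing about is disturbed (moved 30 mm) (distance of any of key_round, key_flat, iron, threadcone, spotbottle, brush, dish, clipdrum from where it was at the start of the episode above 0.03 m).
It also fails if it takes over 72 s, if anything falls off the work surface, if the arm or the gripper's body presses on something with over 40 N, if the wrist force passes 120 N, or if a joint passes its speed limit or range.

## Robot

A 6-joint arm with a two-finger parallel gripper is mounted at the origin on the work surface. World frame = base frame: x ahead of the robot, y to its left, z up, the work surface at z = 0. Lengths are in m, angles in rad, forces in N, time in s.
With the tool pointing down it reaches from about 0.375 to 0.9 m from the base axis. Payload 3.1 kg.
Tool frame: the origin (TCP) lies midway between the tips of the shut fingers; the grasp point (between the pads) lies robot.grip_depth behind it (robot.grip_depth is the distance from the TCP to the grasp point, in m); z points along the fingers, y is the line along which they close (so a half turn about z gives the same grasp; the last joint's range is limited). The gripper opens to 87 mm and grips with 3 to 60 N. Pads are 19 mm wide; open, the fingers measure 117 mm over their backs; the gripper's body (75 mm by 190 mm) begins 51 mm behind the grasp point.
Start: joints at [1.018, 0.527, 1.433, -0, 1.181, -0.178], TCP at [0.228, 0.582, 0.223] pointing down, gripper open.
Joint ranges: [-3.08, 3.08], [-0.75, 2.2], [0.22, 2.44], [-1.43, 4.57], [0, 2.65], [-2.85, 2.85]. Speed limits (rad/s): [2.79, 2.79, 3.14, 3.14, 3.14, 3.14].

## Interface

Orientations are given as a unit quaternion [x, y, z, w].
In Python, from rig import robot, vision, readout gives the robot as it stands (robot), with the cameras (vision) and the readings (readout).
- The arm moves only by the tool advance, called after ">>>" by a JSON object that holds its "fn" and its "kwargs". Schema: {"type":"object","properties":{"increments":{"type":"string"},"aperture":{"type":"number"},"grip_force":{"type":"number"},"only":{"type":"string"},"quiet":{"type":"boolean"},"lines":{"type":"string"}},"required":["increments"],"additionalProperties":false}. increments is a string of 1 to 20 rows, parted by semicolons, with the numbers parted by commas; each row has 4 numbers: dx, dy, dz in m, then a turn about the tool's z in rad; each row shifts and turns the commanded pose from where the row before left it, along the tool's axes as they then stand; what a row does not reach is not made up. A row lasts 1/12 s, in which the tool goes at most 0.0417 m and 0.125 rad, less where a joint would pass 70% of its speed; a pose out of reach is approached as far as the arm can. aperture is the finger opening in m, set as the call begins (left out keeps the last). The fingers move at their own pace and stop on an object; grip_force is the grip in N (left out, the last holds). Time passes only in rows, so rows that do not move let the fingers close. The tool returns the time, the measured TCP pose, the force, the opening and the grip force at its end. only (a regular expression) keeps the lines of the reply that match it, lines (a string "A,B") keeps lines A to B, and quiet returns only ok. Input that does not fit is refused with a message, and nothing moves.
- readout.get_obs(): the state, without advancing time (a new reading comes with each control period).
- vision.camera(name): name is "scene" or "top" or "wrist"; returns a dict with "img" (384x512x3 uint8, red, green, blue), "fx", "fy", "cx", "cy" (pixels), "xyz" and "attitude" of the camera in the world. Camera axes: x right, y down, z forward; pixel columns grow to the right and rows downward; lengths in m; the calibration is good to about 2 mm. A picture is of the moment at which its call begins. There is no depth.
- robot.hand_in(): hands the job in; it is judged then, once.
The state is a dict: "time": time; "q": joint angles; "joint_velocities": joint speeds; "joint_torque": joint torques, N m; "position": TCP position; "tool_rot": TCP orientation; "ft_force": force on the tool from outside, world axes, zero at the start; "moment": the same for the moment, N m; "grip_width": finger opening in m; "grip_force": force on a finger pad.
Only numpy, scipy, OpenCV 4.12 (cv2) and the standard library are available. Lean on these libraries where they do the work, as an engineer would, in place of code of your own. Each camera call takes 0.05 s, during which the arm holds its last target. There are 200 camera calls.

## Working session

There is one attempt and no reset: what is moved stays moved. The work goes in short steps, Python scripts to look and compute and a tool call to move; the robot and the scene stay as the last step left them, time stands still between calls to the robot, and variables do not carry over. Pictures are saved under pics/ and viewed, at most 10 in all, crops included, and the job is handed in when it is done.

```bash
ls; mkdir -p pics; python3 - <<'E'
from rig import robot, vision, readout
import cv2,numpy as np
o=readout.get_obs(); print({k:(np.round(v,4).tolist()) for k,v in o.items()}, robot.grip_depth)
for n in ("top","scene"):
    c=vision.camera(n); print(n,c["fx"],c["fy"],c["cx"],c["cy"],c["xyz"],c["attitude"])
    cv2.imwrite(f"pics/{n}0.png",cv2.resize(c["img"][:,:,::-1],(800,600),interpolation=cv2.INTER_CUBIC))
    cv2.imwrite(f"pics/{n}_raw.png",c["img"][:,:,::-1])
E
```

```text
pics
rig.py
{'time': 0.0, 'q': [1.0185, 0.5285, 1.4339, -0.0, 1.1814, -0.1785], 'joint_velocities': [0.0, -0.0008, -0.0003, -0.0002, -0.0008, -0.0002], 'joint_torque': [-0.0001, -44.0041, -17.6593, 0.0632, 0.0583, -0.0002], 'position': [0.2278, 0.5812, 0.2216], 'tool_rot': [0.1858, 0.9826, -0.001, -0.0004], 'ft_force': [0.3636, 0.4028, -0.3733], 'moment': [-0.0086, 0.0227, -0.026], 'grip_force': 0.0, 'grip_width': 0.0869} 0.0187
top 471.44179204184684 471.44179204184684 255.57396589673056 189.23293873073132 [ 0.37205663 -0.07986019  1.59195099] [-0.70068848  0.71231218 -0.03442898  0.02148634]
scene 432.45260656875865 432.45260656875865 253.34007578546402 184.14348625481173 [1.35284042 0.51266958 0.82862847] [ 0.40849523  0.78690694 -0.41219414 -0.20977394]
```

View pics/top0.png

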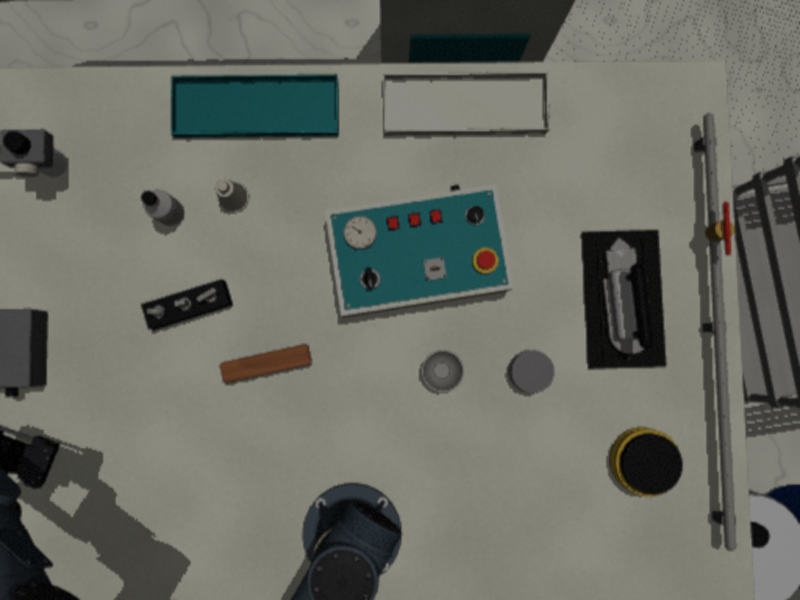

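View pics/scene0.png

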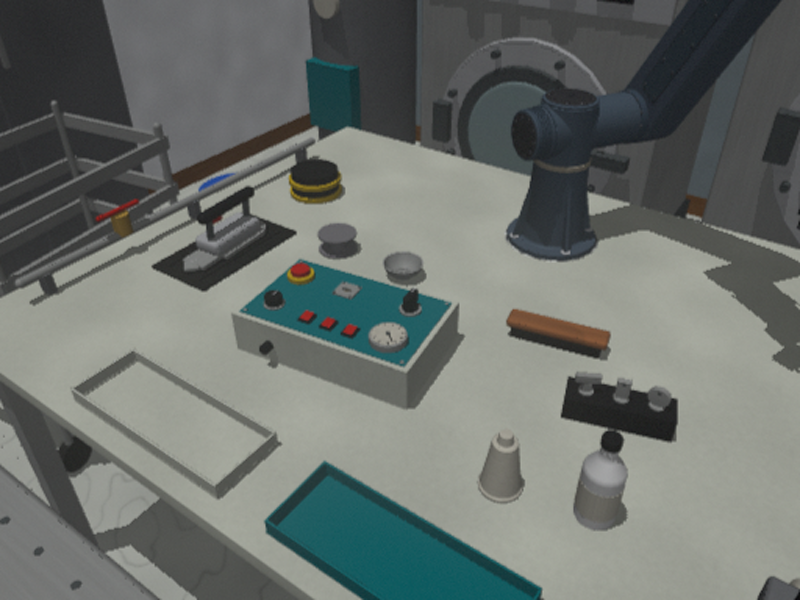

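The top view shows the station (selector about (370,278), lock (434,268), e-stop (486,261)) and the key block at (187,304). The T key seems to be the rightmost key, at (207,295). I'll enlarge these areas next.

```bash
cat > h.py <<'E'
import numpy as np, cv2
from scipy.spatial.transform import Rotation as R
from rig import robot, vision, readout
def ray(c,u,v):
    d=R.from_quat(c["attitude"]).apply([(u-c["cx"])/c["fx"],(v-c["cy"])/c["fy"],1.]); return np.array(c["xyz"]),d
def at_z(c,u,v,z):
    p,d=ray(c,u,v); return p+d*(z-p[2])/d[2]
def proj(c,P):
    p=R.from_quat(c["attitude"]).inv().apply(np.array(P)-c["xyz"]); return c["cx"]+c["fx"]*p[0]/p[2], c["cy"]+c["fy"]*p[1]/p[2]
def crop(img,x0,y0,w,h,s): return cv2.resize(img[y0:y0+h,x0:x0+w],(w*s,h*s),interpolation=cv2.INTER_CUBIC)
def tool(target,rz=None):
    """tool-frame shift to world target (TCP)"""
    o=readout.get_obs(); r=R.from_quat(o["tool_rot"]); return r.inv().apply(np.array(target)-o["position"])
E
python3 - <<'E'
from h import *
t=cv2.imread("pics/top_raw.png")
a=crop(t,85,175,70,40,10)   # block
b=crop(t,205,115,125,90,6)
cv2.imwrite("pics/c1.png",np.vstack([a[:290,:700]]))
cv2.imwrite("pics/c2.png",b)
s=cv2.imread("pics/scene_raw.png")
d=crop(s,355,230,85,55,8)
print(d.shape)
o=np.zeros((600,800,3),np.uint8); o[:300,:700]=a[:300]; o[300:600,:680]=d[:300]
cv2.imwrite("pics/c1.png",o)
E
```

```text
(440, 680, 3)
```

View pics/c1.png

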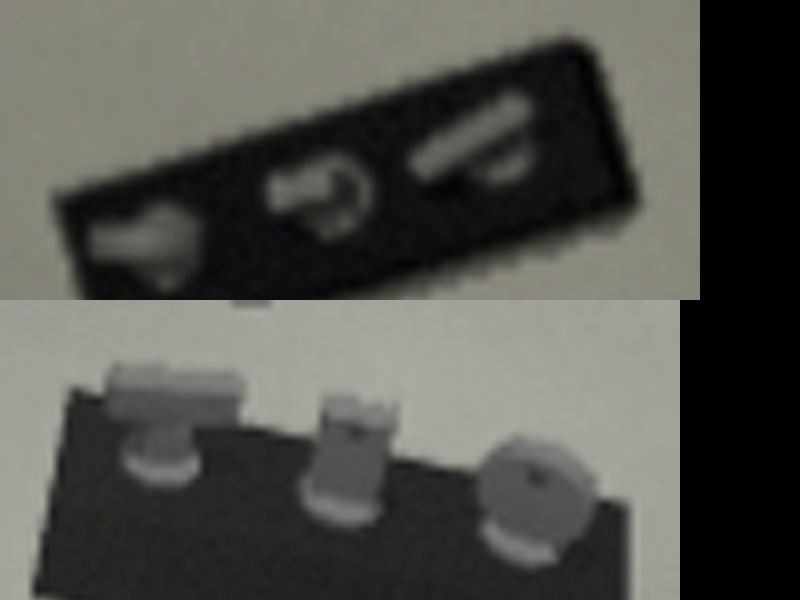

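View pics/c2.png

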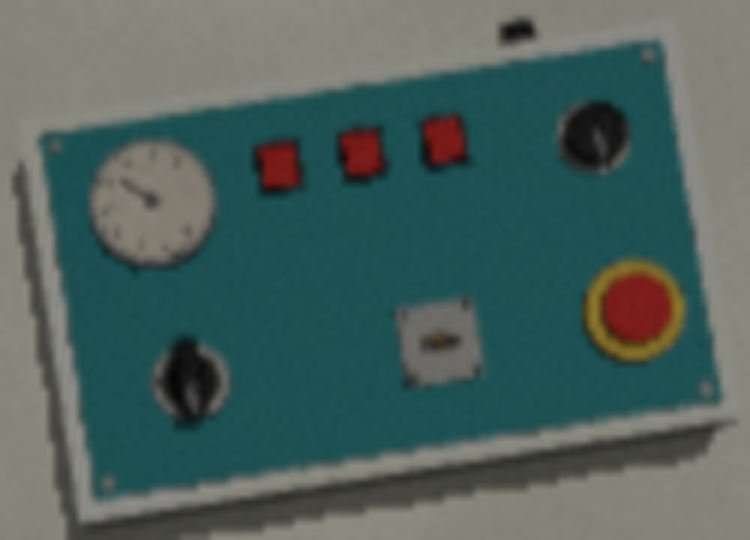

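The T key is confirmed: it is the rightmost in the top view, with its bar ends at crop (415,165)–(528,103). Lock plate centre is at (440,343) and selector bezel at (191,382) in the station crop.

```bash
python3 - <<'E'
from h import *
c=vision.camera("top"); 
A=lambda u,v,z: at_z(c,(u+.5)/10-.5+85,(v+.5)/10-.5+175,z)
B=lambda u,v,z: at_z(c,(u+.5)/6-.5+205,(v+.5)/6-.5+115,z)
e1,e2=A(415,165,.083),A(528,103,.083); d=e2-e1
print("T",(e1+e2)/2,np.linalg.norm(d),np.degrees(np.arctan2(d[1],d[0])))
print("collar",A(510,160,.049)); 
b1,b2=A(60,195,.045),A(580,40,.045);d=b1-b2; print("block edge",np.linalg.norm(d),np.degrees(np.arctan2(d[1],d[0])))
print("lock",B(440,343,.089)); 
s=[B(56,146,.085),B(648,56,.085),B(706,388,.085),B(108,483,.085)]
for i in range(4):
    d=s[i]-s[i-1];print(np.linalg.norm(d),np.degrees(np.arctan2(d[1],d[0])))
print("sel bezel",B(191,382,.0865),"estop",B(637,309,.11))
E1,E2=B(186,342,.123),B(197,420,.123); print("bar?",E1,E2,np.linalg.norm(E1-E2))
E
```

```text
T [0.50180237 0.28743793 0.083     ] 0.04076395516605744 -61.69686105256267
collar [0.49599447 0.28317231 0.049     ]
block edge 0.175967684691426 105.94254113315122
lock [ 0.54613842 -0.18112019  0.089     ]
0.1840336913360896 8.072249186516848
0.32378539119689387 -82.03184986694548
0.18302526975065617 -171.71699749179962
0.3244583579555598 98.14666094184898
sel bezel [ 0.5274669  -0.04762207  0.0865    ] estop [ 0.5602178  -0.28434863  0.11      ]
bar? [ 0.54472906 -0.04608706  0.123     ] [ 0.50375272 -0.05125072  0.123     ] 0.041300408482954416
```

>>> {"fn": "advance", "kwargs": {"increments": "-0.0281,-0.0265,0,0;-0.0281,-0.0265,0,0;-0.0281,-0.0265,0,0;-0.0281,-0.0265,0,0;-0.0281,-0.0265,0,0;-0.0281,-0.0265,0,0;-0.0281,-0.0265,0,0;-0.0281,-0.0265,0,0;-0.0281,-0.0265,0,0;-0.0281,-0.0265,0,0;-0.0281,-0.0265,0,0;-0.0281,-0.0265,0,0;-0.0281,-0.0265,0,0;-0.0281,-0.0265,0,0;-0.0281,-0.0265,0,0;-0.0281,-0.0265,0,0;-0.0281,-0.0265,0,0;-0.0281,-0.0265,0,0", "aperture": 0.045, "grip_force": 20}}

```text
time: 1.65
position: [0.5252, -0.0488, 0.2224]
tool_rot: [0.186, 0.983, 0.0, -0.0]
ft_force: [0.6, 0.2, 0.5]
grip_width: 0.0447
grip_force: 0.0
```

>>> {"fn": "advance", "kwargs": {"increments": "0,0,0,-0.103;0,0,0,-0.103;0,0,0,-0.103;0,0,0,-0.103;0,0,0,-0.103;0,0,0,0;0,0,0,0"}}

```text
time: 2.23
position: [0.5247, -0.0469, 0.2224]
tool_rot: [-0.069, 0.998, 0.0, -0.0]
ft_force: [-0.3, -0.2, 0.9]
grip_width: 0.045
grip_force: 0.0
```

```bash
python3 - <<'E'
from h import *
print(readout.get_obs()["q"])
c=vision.camera("wrist"); print({k:c[k] for k in c if k!="img"})
cv2.imwrite("pics/w1.png",cv2.resize(c["img"][:,:,::-1],(800,600),interpolation=cv2.INTER_CUBIC))
for P in ([0.525,-0.048,.123],[.546,-.181,.089]): print(np.array(proj(c,P))*800/512)
E
```

```text
[-3.01435286e-01  3.96296656e-01  1.67756030e+00  3.89485183e-05
  1.06824336e+00 -2.01074079e+00]
{'fx': 317.6861891735873, 'fy': 317.6861891735873, 'cx': 256.0404044752963, 'cy': 190.53962220063318, 'xyz': array([ 0.4461534 , -0.05762253,  0.38414439]), 'attitude': array([0.64903491, 0.74615758, 0.11177712, 0.09751114])}
[397.73667474 296.46171178]
[179.77451366 284.08683581]
```

View pics/w1.png

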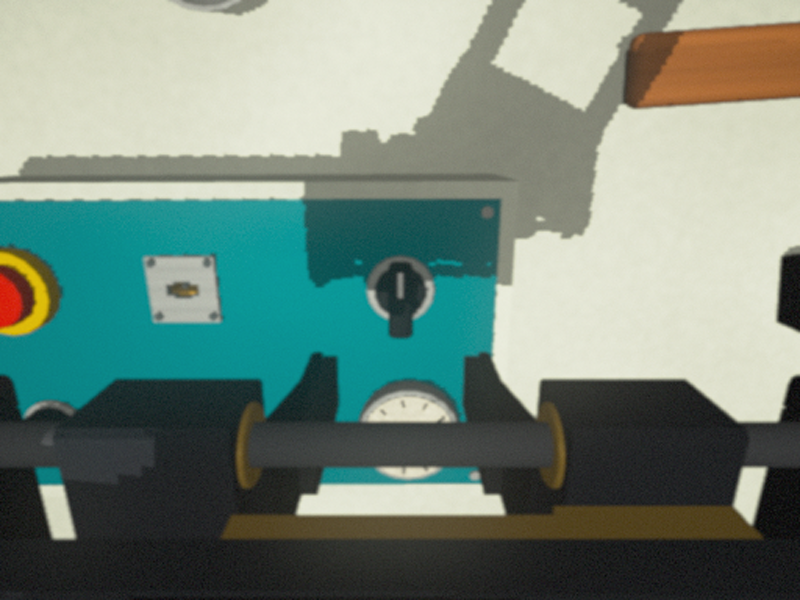

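The wrist view shows the selector bezel centred at (400,289), with its bar vertical in the image and so aligned with the fingers. The lock plate centre is about (182,289), keyhole about (183,290).

```bash
python3 - <<'E'
from h import *
c=vision.camera("wrist"); cv2.imwrite("pics/w1_raw.png",c["img"][:,:,::-1])
k=512/800
W=lambda u,v,z: at_z(c,(u+.5)*k-.5,(v+.5)*k-.5,z)
print("bezel",W(400,289,.089)); b=W(400,337,.118),W(400,262,.118); print("bar",b)
print("lock",W(182,289,.089),W(183,290,.089))
cs=[W(*p,.089) for p in((143,256),(213,254),(221,321),(152,323))]
for i in range(4):
    d=cs[i]-cs[i-1];print(np.linalg.norm(d),np.degrees(np.arctan2(d[1],d[0])))
o=crop(c["img"][:,:,::-1],85,155,200,75,4)
cv2.imwrite("pics/c3.png",np.vstack([o[:, :800]]))
E
```

```text
bezel [ 0.53019977 -0.04619696  0.089     ]
bar (array([ 0.55036996, -0.0433423 ,  0.118     ]), array([ 0.50668099, -0.04945317,  0.118     ]))
lock [ 0.5489304  -0.17977761  0.089     ] [ 0.5494938  -0.17915735  0.089     ]
0.04318125933335961 -173.1949713943459
0.04261497435428753 99.64084393541425
0.0430639155868687 8.345835184756353
0.04377813882066843 -80.2603911192148
```

View pics/c3.png

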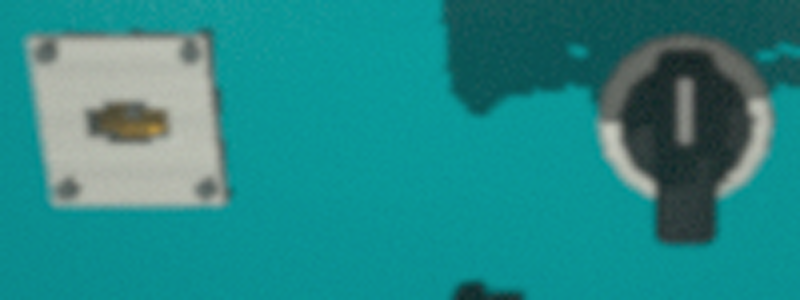

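>>> {"fn": "advance", "kwargs": {"increments": "-0.0038,-0.0005,0.03,0;0,0,0.03,0;0,0,0.03,0;0,0,0.02,0;0,0,0.0155,0;0,0,0,0;0,0,0,0"}}

```text
time: 2.92
position: [0.5283, -0.0467, 0.0965]
tool_rot: [-0.07, 0.998, 0.0, -0.001]
ft_force: [0.2, 0.7, 0.4]
grip_width: 0.0451
grip_force: 0.0
```

>>> {"fn": "advance", "kwargs": {"increments": "0,0,0,0;0,0,0,0;0,0,0,0;0,0,0,0;0,0,0,0;0,0,0,0", "aperture": 0, "grip_force": 20}}

```text
time: 3.42
position: [0.5288, -0.0464, 0.0976]
tool_rot: [-0.07, 0.998, 0.0, 0.0]
ft_force: [0.2, 0.3, 4.9]
grip_width: 0.0137
grip_force: 20.0
```

>>> {"fn": "advance", "kwargs": {"increments": "0,0,0,0;0,0,0,0.12;0,0,0,0.12;0,0,0,0.12;0,0,0,0.12;0,0,0,0.12;0,0,0,0.12;0,0,0,0.12;0,0,0,0.12;0,0,0,0.07;0,0,0,0.03;0,0,0,0.03;0,0,0,0;0,0,0,0;0,0,0,0", "grip_force": 45}}

```text
time: 4.67
position: [0.5288, -0.0466, 0.0976]
tool_rot: [0.455, 0.89, -0.0, 0.0]
ft_force: [-1.0, 3.4, 6.6]
grip_width: 0.0139
grip_force: 45.0
```

```bash
python3 - <<'E'
from h import *
o=readout.get_obs(); print(o["moment"],o["q"])
E
```

```text
[0.48062925 0.01971249 0.87646541] [-2.98319816e-01  5.89512791e-01  1.77827200e+00 -5.60254776e-04
  7.73311133e-01 -9.23923910e-01]
```

>>> {"fn": "advance", "kwargs": {"increments": "0,0,0,-0.12;0,0,0,-0.12;0,0,0,-0.12;0,0,0,-0.12;0,0,0,-0.12;0,0,0,-0.12;0,0,0,-0.12;0,0,0,-0.12;0,0,0,-0.12;0,0,0,-0.01;0,0,0,0"}}

```text
time: 5.58
position: [0.5289, -0.0464, 0.0976]
tool_rot: [-0.07, 0.998, 0.0, 0.0]
ft_force: [-0.5, 3.2, 5.0]
grip_width: 0.0133
grip_force: 45.0
```

>>> {"fn": "advance", "kwargs": {"increments": "0,0,0,0;0,0,0,0;0,0,0,0;0,0,0,0;0,0,-0.02,0;0,0,-0.035,0;0,0,-0.035,0;0,0,-0.035,0;0,0,0,0;0,0,0,0", "aperture": 0.045, "grip_force": 20}}

```text
time: 6.42
position: [0.5301, -0.0474, 0.2241]
tool_rot: [-0.071, 0.998, -0.001, 0.002]
ft_force: [-0.3, -0.3, -1.1]
grip_width: 0.0448
grip_force: 0.0
```

```bash
python3 - <<'E'
from h import *
c=vision.camera("wrist")
o=crop(c["img"][:,:,::-1],85,155,200,75,4); cv2.imwrite("pics/c4.png",o)
E
```

```text
(no output)
```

View pics/c4.png

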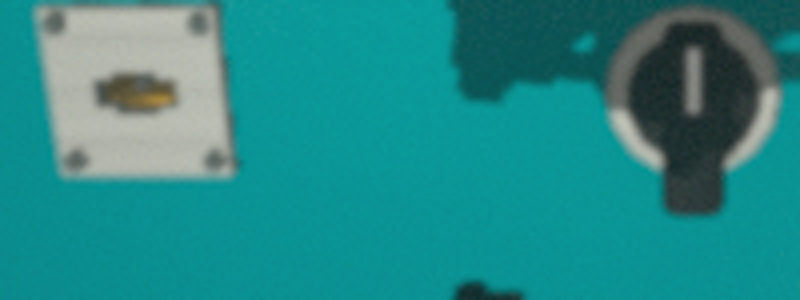

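The selector is back at rest: bar vertical in the image, centred at (692,95). Next is the key.

>>> {"fn": "advance", "kwargs": {"increments": "-0.00214,0.0373,0,0;-0.00214,0.0373,0,0;-0.00214,0.0373,0,0;-0.00214,0.0373,0,0;-0.00214,0.0373,0,0;-0.00214,0.0373,0,0;-0.00214,0.0373,0,0;-0.00214,0.0373,0,0;-0.00214,0.0373,0,0"}}

```text
time: 7.22
position: [0.4987, 0.2894, 0.2195]
tool_rot: [-0.071, 0.998, -0.001, -0.002]
ft_force: [1.3, 0.8, 0.0]
grip_width: 0.0448
grip_force: 0.0
```

>>> {"fn": "advance", "kwargs": {"increments": "0,0,0,0.1215;0,0,0,0.1215;0,0,0,0.1215;0,0,0,0.1215;0,0,0,0.1215;0,0,0,0.1215;0,0,0,0.1215;0,0,0,0.1215;0,0,0,0.1215;0,0,0,0.1215;0,0,0,0;0,0,0,0;0,0,0,0"}}

```text
time: 8.3
position: [0.4998, 0.2879, 0.2207]
tool_rot: [0.51, 0.86, -0.001, -0.001]
ft_force: [-0.8, 0.2, 0.6]
grip_width: 0.045
grip_force: 0.0
```

```bash
python3 - <<'E'
from h import *
c=vision.camera("wrist"); print(readout.get_obs()["position"],readout.get_obs()["tool_rot"])
cv2.imwrite("pics/w2_raw.png",c["img"][:,:,::-1])
u,v=proj(c,[.503,.288,.083]); print(u,v)
x0,y0=int(u)-80,int(v)-60; print(x0,y0)
cv2.imwrite("pics/c5.png",crop(c["img"][:,:,::-1],x0,y0,160,120,5))
E
```

```text
[0.50004495 0.28794864 0.22107941] [ 5.10606967e-01  8.59813678e-01 -7.67884923e-04 -6.11189212e-04]
257.68042134987974 180.5963620853254
177 120
```

View pics/c5.png

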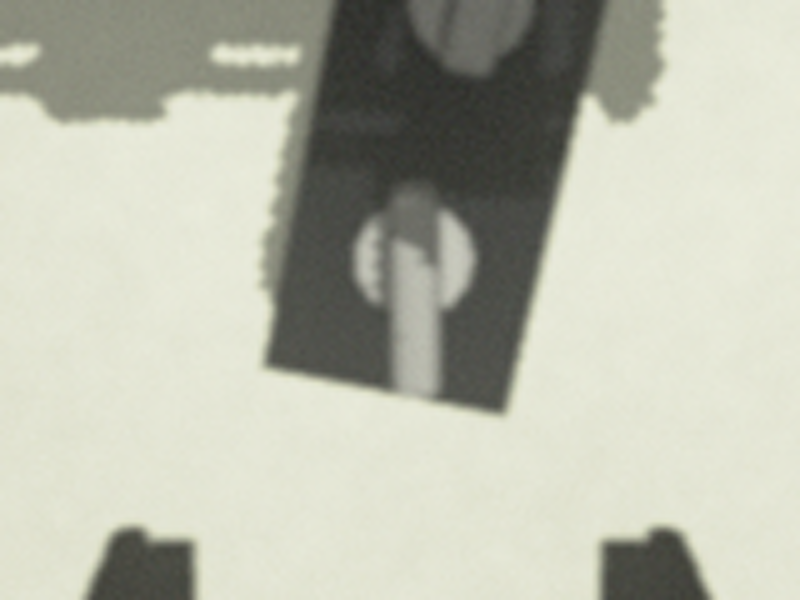

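The wrist crop shows the T bar near vertical, with ends at (412,186) and (416,396) and the collar centred at (414,258).

```bash
python3 - <<'E'
from h import *
c=vision.camera("wrist")
W=lambda u,v,z: at_z(c,(u+.5)/5-.5+177,(v+.5)/5-.5+120,z)
a,b=W(412,186,.083),W(416,396,.083); d=a-b
print("T",(a+b)/2,np.linalg.norm(d),np.degrees(np.arctan2(d[1],d[0])))
print("collar",W(414,258,.049))
print(np.degrees(R.from_quat(readout.get_obs()["tool_rot"]).as_matrix()[:2,:].T@np.eye(2)).shape)
M=R.from_quat(readout.get_obs()["tool_rot"]).as_matrix(); print("x ang",np.degrees(np.arctan2(M[1,0],M[0,0])))
t=np.array([*( (a+b)/2*.5+W(414,258,.049)*.5)[:2],.0555]); print(t,tool(t))
E
```

```text
T [0.50366467 0.29095311 0.083     ] 0.0423583931068314 119.84914075065299
collar [0.50448699 0.29004993 0.049     ]
(3, 2)
x ang 118.5676011766443
[0.50407583 0.29050152 0.0555    ] [0.00030138 0.00479572 0.16586811]
```

>>> {"fn": "advance", "kwargs": {"increments": "0.0003,0.0046,0.03,-0.02;0,0,0.035,0;0,0,0.035,0;0,0,0.03,0;0,0,0.02,0;0,0,0.0155,0;0,0,0,0;0,0,0,0"}}

```text
time: 9.07
position: [0.504, 0.2905, 0.0558]
tool_rot: [0.503, 0.865, -0.001, -0.001]
ft_force: [0.3, 0.3, 0.4]
grip_width: 0.0449
grip_force: 0.0
```

>>> {"fn": "advance", "kwargs": {"increments": "0,0,0,0;0,0,0,0;0,0,0,0;0,0,0,0;0,0,0,0;0,0,0,0", "aperture": 0, "grip_force": 20}}

```text
time: 9.57
position: [0.5045, 0.2906, 0.0571]
tool_rot: [0.503, 0.864, 0.0, 0.0]
ft_force: [-1.8, -0.1, 0.7]
grip_width: 0.0134
grip_force: 0.8
```

>>> {"fn": "advance", "kwargs": {"increments": "0,0,0,0;0,0,0,0;0,0,0,0;0,0,0,0", "grip_force": 45}}

```text
time: 9.9
position: [0.5041, 0.2905, 0.0569]
tool_rot: [0.503, 0.864, -0.0, -0.0]
ft_force: [-1.3, -1.5, 5.3]
grip_width: 0.0097
grip_force: 45.0
```

>>> {"fn": "advance", "kwargs": {"increments": "0,0,-0.01,0;0,0,-0.02,0;0,0,-0.03,0;0,0,-0.035,0;0,0,-0.035,0;0,0,-0.035,0;0,0,0,0"}}

```text
time: 10.48
position: [0.5092, 0.2926, 0.2294]
tool_rot: [0.503, 0.864, 0.006, 0.005]
ft_force: [1.2, 0.2, -0.7]
grip_width: 0.0098
grip_force: 45.0
```

>>> {"fn": "advance", "kwargs": {"increments": "-0.03318,-0.01488,0,0;-0.03318,-0.01488,0,0;-0.03318,-0.01488,0,0;-0.03318,-0.01488,0,0;-0.03318,-0.01488,0,0;-0.03318,-0.01488,0,0;-0.03318,-0.01488,0,0;-0.03318,-0.01488,0,0;-0.03318,-0.01488,0,0;-0.03318,-0.01488,0,0;-0.03318,-0.01488,0,0;-0.03318,-0.01488,0,0;-0.03318,-0.01488,0,0;0,0,0,0;0,0,0,0.094;0,0,0,0.094;0,0,0,0.094;0,0,0,0.094"}}

```text
time: 11.98
position: [0.5494, -0.1799, 0.2211]
tool_rot: [0.657, 0.753, 0.0, -0.0]
ft_force: [0.5, 1.0, -1.6]
grip_width: 0.0097
grip_force: 45.0
```

>>> {"fn": "advance", "kwargs": {"increments": "0,0,0.025,0;0,0,0.025,0;0,0,0.02,0;0,0,0.006,0;0,0,0,0;0,0,0,0;0,0,0,0"}}

```text
time: 12.57
position: [0.5505, -0.1804, 0.1468]
tool_rot: [0.656, 0.755, 0.0, 0.001]
ft_force: [-0.0, -0.5, -1.8]
grip_width: 0.0095
grip_force: 45.0
```

```bash
python3 - <<'E'
from h import *
c=vision.camera("wrist"); o=readout.get_obs(); print(o["position"],o["tool_rot"],o["q"])
M=R.from_quat(o["tool_rot"]).as_matrix(); print("x ang",np.degrees(np.arctan2(M[1,0],M[0,0])))
cv2.imwrite("pics/w3_raw.png",c["img"][:,:,::-1])
u,v=proj(c,[.549,-.180,.089]); print(u,v)
print(proj(c,o["position"]+[0,0,-.0349]))
x0,y0=int(u)-66,int(v)-50; print(x0,y0)
cv2.imwrite("pics/c6.png",crop(c["img"][:,:,::-1],x0,y0,133,100,6))
E
```

```text
[ 0.55057472 -0.18043962  0.14699066] [6.55513754e-01 7.55181554e-01 3.36116880e-04 1.55751872e-03] [-5.09484032e-01  5.62449664e-01  1.62326708e+00  2.80108835e-05
  9.52689240e-01 -6.50568903e-01]
x ang 98.08250009696881
251.66765506318143 207.22912165138774
(np.float64(253.56734830492726), np.float64(220.13552426270473))
185 157
```

View pics/c6.png

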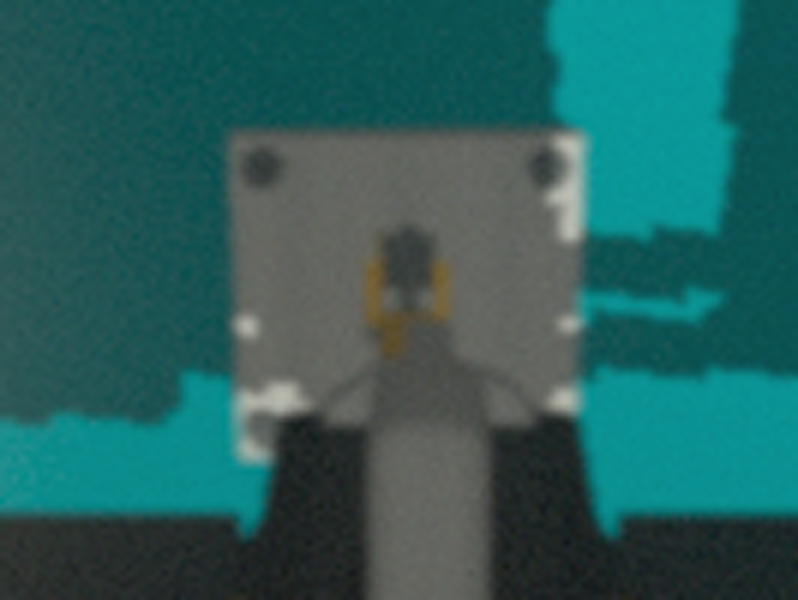

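The crop shows the plate at u 232–585, v 130–462, with its centre at u≈409. The key (collar and T bar) is centred at u≈429, so it must shift about 2.4 mm along −tool y.

```bash
python3 - <<'E'
from h import *
c=vision.camera("wrist"); o=readout.get_obs(); p=o["position"]; M=R.from_quat(o["tool_rot"]).as_matrix()
W=lambda u,v,z: at_z(c,(u+.5)/6-.5+185,(v+.5)/6-.5+157,z)
cs=[W(*q,.089) for q in((232,130),(585,130),(240,462))]
for q in cs: print(q, M.T@(q-p))
ctr=(cs[1]+cs[2])/2; print(ctr, M.T@(ctr-p)); 
h=W(409,293,.089);print(M.T@(h-p)); k=W(429,460,p[2]+.0); print("key col", M.T@(k-p))
print(np.linalg.norm(cs[1]-cs[0]),np.linalg.norm(cs[2]-cs[0]), "camera in tool",M.T@(c["xyz"]-p))
d=cs[1]-cs[0]; print(np.degrees(np.arctan2(d[1],d[0])))
# screws in raw image : symmetric
E
```

```text
[ 0.52593774 -0.16113752  0.089     ] [ 0.02264246 -0.02171122  0.05787986]
[ 0.56758179 -0.15524222  0.089     ] [0.02262429 0.0203479  0.05798304]
[ 0.531723  -0.2039556  0.089    ] [-0.02056362 -0.02200361  0.05795928]
[ 0.54965239 -0.17959891  0.089     ] [ 0.00103034 -0.00082785  0.05797116]
[ 0.00200454 -0.00068273  0.05796971]
key col [ 6.42572203e-03  1.70639390e-03 -7.73280666e-06]
0.0420592528656 0.04320714104709866 camera in tool [ 0.08096086  0.00151506 -0.16174599]
8.057489120537296
```

>>> {"fn": "advance", "kwargs": {"increments": "0.0014,-0.0025,0.005,0;0,0,0.005,0;0,0,0.005,0;0,0,0.005,0;0,0,0.001,0;0,0,0,0;0,0,0,0"}}

```text
time: 13.25
position: [0.5468, -0.1789, 0.1243]
tool_rot: [0.656, 0.755, -0.0, -0.0]
ft_force: [-0.2, 0.4, -1.0]
grip_width: 0.0095
grip_force: 45.0
```

>>> {"fn": "advance", "kwargs": {"increments": "0,0,0.001,0;0,0,0.001,0;0,0,0.001,0;0,0,0.001,0;0,0,0.001,0;0,0,0,0;0,0,0,0;0,0,0,0"}}

```text
time: 13.92
position: [0.5468, -0.1789, 0.1196]
tool_rot: [0.656, 0.755, 0.0, 0.0]
ft_force: [-0.5, -0.1, -0.8]
grip_width: 0.0096
grip_force: 45.0
```

>>> {"fn": "advance", "kwargs": {"increments": "0,0,0.001,0;0,0,0.001,0;0,0,0.001,0;0,0,0,0;0,0,0,0;0,0,0,0"}}

```text
time: 14.42
position: [0.5468, -0.1789, 0.1165]
tool_rot: [0.656, 0.755, -0.0, -0.0]
ft_force: [0.3, 0.4, -0.3]
grip_width: 0.0096
grip_force: 45.0
```

>>> {"fn": "advance", "kwargs": {"increments": "0,0,0.001,0;0,0,0.001,0;0,0,0.001,0;0,0,0,0;0,0,0,0;0,0,0,0"}}

```text
time: 14.92
position: [0.5468, -0.1789, 0.1135]
tool_rot: [0.656, 0.755, -0.0, -0.0]
ft_force: [0.7, 0.6, -0.4]
grip_width: 0.0095
grip_force: 45.0
```

>>> {"fn": "advance", "kwargs": {"increments": "0,0,0.001,0;0,0,0.001,0;0,0,0.001,0;0,0,0,0;0,0,0,0;0,0,0,0"}}

```text
time: 15.42
position: [0.5475, -0.1791, 0.111]
tool_rot: [0.656, 0.755, 0.0, 0.001]
ft_force: [1.1, -0.1, 3.0]
grip_width: 0.0094
grip_force: 45.0
```

>>> {"fn": "advance", "kwargs": {"increments": "0,0,0.001,0;0,0,0,0;0,0,0,0;0,0,0,0"}}

```text
time: 15.75
position: [0.5476, -0.1791, 0.1107]
tool_rot: [0.656, 0.755, 0.0, 0.001]
ft_force: [-0.0, 0.9, 7.8]
grip_width: 0.0095
grip_force: 45.0
```

>>> {"fn": "advance", "kwargs": {"increments": "0,0,0.0007,0.09;0,0,0,0;0,0,0.0003,-0.09;0,0,0,-0.09;0,0,0,0;0,0,0.0003,0.09;0,0,0,0.09;0,0,0,0;0,0,0.0003,-0.09;0,0,0,-0.09;0,0,0,0;0,0,0.0003,0.09;0,0,0,0"}}

```text
time: 16.83
position: [0.5473, -0.1806, 0.1088]
tool_rot: [0.656, 0.755, -0.001, 0.002]
ft_force: [-0.9, -2.1, 5.9]
grip_width: 0.0095
grip_force: 45.0
```

>>> {"fn": "advance", "kwargs": {"increments": "0,0,0.0008,0.09;0,0,0,0;0,0,0.0005,-0.09;0,0,0,-0.09;0,0,0,0;0,0,0.0005,0.09;0,0,0,0.09;0,0,0,0;0,0,0.0005,-0.09;0,0,0,-0.09;0,0,0,0;0,0,0.0005,0.09;0,0,0,0.09;0,0,0,0;0,0,0.0005,-0.09;0,0,0,-0.09;0,0,0,0;0,0,0.0004,0.09;0,0,0,0"}}

```text
time: 18.42
position: [0.5477, -0.1786, 0.1053]
tool_rot: [0.657, 0.754, 0.001, 0.001]
ft_force: [0.2, 1.8, 10.7]
grip_width: 0.0093
grip_force: 45.0
```

>>> {"fn": "advance", "kwargs": {"increments": "0,0,0.0003,0.09;0,0,0,0;0,0,0.0005,-0.09;0,0,0,-0.09;0,0,0,0;0,0,0.0005,0.09;0,0,0,0.09;0,0,0,0;0,0,0.0005,-0.09;0,0,0,-0.09;0,0,0,0;0,0,0.0003,0.09;0,0,0,0"}}

```text
time: 19.5
position: [0.5477, -0.178, 0.1026]
tool_rot: [0.657, 0.754, 0.001, 0.0]
ft_force: [1.9, 3.0, 6.0]
grip_width: 0.0098
grip_force: 45.0
```

>>> {"fn": "advance", "kwargs": {"increments": "0,0,0.0006,0.09;0,0,0,0;0,0,0.0005,-0.09;0,0,0,-0.09;0,0,0,0;0,0,0.0005,0.09;0,0,0,0.09;0,0,0,0;0,0,0.0004,-0.09;0,0,0,-0.09;0,0,0,0;0,0,0,0.09;0,0,0,0;0,0,0,0"}}

```text
time: 20.67
position: [0.5474, -0.1785, 0.1009]
tool_rot: [0.657, 0.754, 0.001, 0.0]
ft_force: [0.1, 2.0, 9.3]
grip_width: 0.0098
grip_force: 45.0
```

```bash
python3 - <<'E'
from h import *
print(readout.get_obs()["moment"])
E
```

```text
[ 0.38762546 -0.14210923 -0.04226277]
```

>>> {"fn": "advance", "kwargs": {"increments": "0,0,0.0004,0.09;0,0,0,0;0,0,0.0004,-0.09;0,0,0,-0.09;0,0,0,0;0,0,0,0.09;0,0,0,0.09;0,0,0,0;0,0,0,-0.09;0,0,0,0;0,0,0,0"}}

```text
time: 21.58
position: [0.5475, -0.1786, 0.1009]
tool_rot: [0.656, 0.755, 0.001, 0.001]
ft_force: [-0.1, 2.4, 14.2]
grip_width: 0.0098
grip_force: 45.0
```

>>> {"fn": "advance", "kwargs": {"increments": "0,0,0,0;0,0,0,0.12;0,0,0,0.12;0,0,0,0.12;0,0,0,0.12;0,0,0,0.12;0,0,0,0.12;0,0,0,0", "grip_force": 58}}

```text
time: 22.25
position: [0.5485, -0.1789, 0.1009]
tool_rot: [0.881, 0.473, 0.002, 0.001]
ft_force: [1.0, 2.1, 13.4]
grip_width: 0.0099
grip_force: 58.0
```

```bash
python3 - <<'E'
from h import *
print(readout.get_obs()["moment"])
E
```

```text
[ 0.32552854 -0.23846182  0.01959698]
```

>>> {"fn": "advance", "kwargs": {"increments": "0,0,0,0.12;0,0,0,0.12;0,0,0,0.12;0,0,0,0.12;0,0,0,0.12;0,0,0,0.12;0,0,0,0.12;0,0,0,0;0,0,0,0;0,0,0,0"}}

```text
time: 23.08
position: [0.5487, -0.1799, 0.1009]
tool_rot: [0.997, 0.075, 0.002, 0.001]
ft_force: [2.0, 0.9, 11.1]
grip_width: 0.0097
grip_force: 58.0
```

```bash
python3 - <<'E'
from h import *
print(readout.get_obs()["moment"])
E
```

```text
[ 0.07334085 -0.16320357  0.08075779]
```

>>> {"fn": "advance", "kwargs": {"increments": "0,0,0,0.05;0,0,0,0.04;0,0,0,0;0,0,0,0;0,0,0,0"}}

```text
time: 23.5
position: [0.5487, -0.1799, 0.1009]
tool_rot: [1.0, 0.03, 0.002, 0.001]
ft_force: [1.4, -0.0, 11.6]
grip_width: 0.0093
grip_force: 58.0
```

```bash
python3 - <<'E'
from h import *
print(readout.get_obs()["moment"])
E
```

```text
[ 0.02702764 -0.13631573  0.21195152]
```

>>> {"fn": "advance", "kwargs": {"increments": "0,0,0,0.04;0,0,0,0;0,0,0,0;0,0,0,0;0,0,0,0;0,0,0,0"}}

```text
time: 24.0
position: [0.5487, -0.18, 0.1009]
tool_rot: [1.0, 0.011, 0.002, 0.002]
ft_force: [2.5, 0.1, 10.6]
grip_width: 0.0097
grip_force: 58.2
```

```bash
python3 - <<'E'
from h import *
print(readout.get_obs()["moment"])
c=vision.camera("wrist"); u,v=proj(c,[.548,-.179,.1]); x0,y0=int(u)-66,int(v)-50
cv2.imwrite("pics/c7.png",crop(c["img"][:,:,::-1],x0,y0,133,100,6))
E
```

```text
[ 0.04380882 -0.19537424  0.46315258]
```

View pics/c7.png

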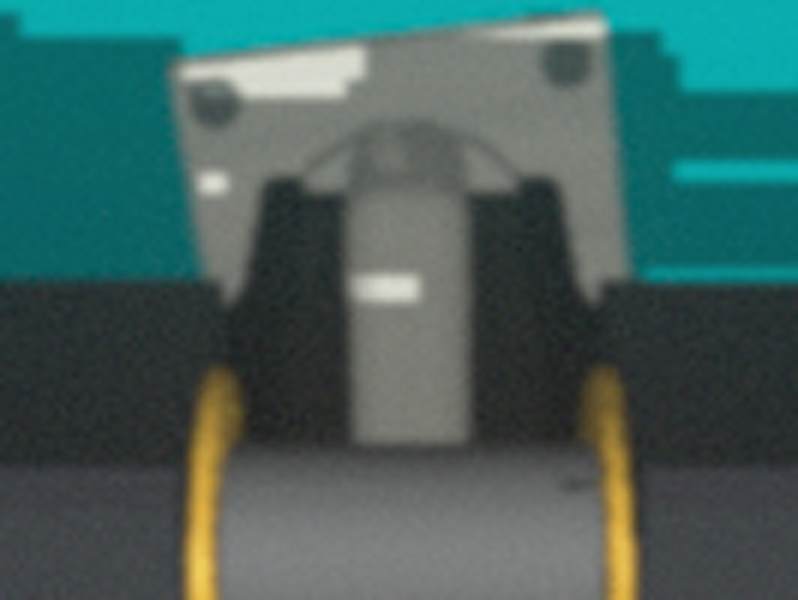

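The key's collar sits on the plate at (410,160), and its bar is square in the fingers at (410,310). The moment rose steeply to 0.46 N m, so the plug is at its stop.

```bash
python3 -c "
from rig import robot, vision, readout
print(robot.hand_in())"
```

```text
the job is handed in; nothing more can be done
None
```

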